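# Trim the bench meter with a flat driver

### The arm

A 6-joint arm with a two-finger parallel gripper is mounted at the origin on a cart in front of the work surface, level with it; the furniture and walls round the work are solid. World frame = base frame: x ahead of the robot, y to its left, z up, the work surface at z = 0. Lengths are in m, angles in rad, forces in N, time in s.
With the tool pointing down it reaches from about 0.4 to 0.825 m from the base axis. Payload 7 kg.
Tool frame: the origin (TCP) lies midway between the tips of the shut fingers; the grasp point (between the pads) lies 19 mm behind it (grasp_offset is the distance from the TCP to the grasp point, in m); z points along the fingers, y is the line along which they close (so a half turn about z gives the same grasp; the last joint's range is limited). The gripper opens to 88 mm and grips with 3 to 60 N. Pads are 19 mm wide; open, the fingers measure 130 mm over their backs; the gripper's body (78 mm by 193 mm) begins 47 mm behind the grasp point.
Start: joints at [1.483, 0.359, 0.012, 0, -1.224, -0.288], TCP at [0.248, 0.628, 0.227] pointing down, gripper open.
Joint ranges: [-3.07, 3.07], [-1.43, 2.12], [-1.02, 1.25], [-3.03, 1.67], [-3.05, -0], [-3.03, 3.03]. Speed limits (rad/s): [2.39, 2.39, 3.01, 3.14, 3.14, 3.14].

### API

Orientations are given as a rotation vector (axis times angle).
In Python, from cell import get_state, capture, sign_off, grasp_offset gives the robot as it stands.
- The arm moves only by the shell command python3 -m jog 'ROWS' [OPENING] [FORCE]. ROWS is JSON, a list of rows, each a list of 2 entries, a list of its own where there are three numbers: the shift along the tool's x, y, z in mm, then the turn about the tool's z in rad. In form: [[[tx, ty, tz], roll], ...]. A call has 1 to 12 rows; each row shifts and turns the commanded pose from where the row before left it, along the tool's axes as they then stand; what a row does not reach is not made up. A row lasts 1/8 s, in which the tool goes at most 62.5 mm and 10.7 degrees, less where a joint would pass 70% of its speed; a pose out of reach is approached as far as the arm can. A call is refused whole if a number of a shift passes 62.5 or a number of a turn 0.188, either way. A call with a gripper value outside its range is refused whole. OPENING is the closure, from 0 (fully open) to 1 (shut), set as the call begins (- or left out, the last holds). The fingers move at their own pace and stop on an object; FORCE is the grip in N (left out, the last holds). Time passes only in rows, so rows that do not move let the fingers close. It gives the time, the measured TCP pose, the force, the opening and the grip force at its end, in the units of the state.
- get_state(): the state, without advancing time (a new reading comes with each control period).
- capture(name): name is "scene" or "top"; returns a dict with "img" (384x512x3 uint8, blue, green, red), "fx", "fy", "cx", "cy" (pixels), "eye" and "orientation" of the camera in the world. Camera axes: x right, y down, z forward; pixel columns grow to the right and rows downward; lengths in m; the calibration is good to about 2 mm. A picture is of the moment at which its call begins. There is no depth.
- sign_off(): hands the job in; it is judged then, once.
The state is a dict: "time": time; "joints": joint angles; "joint_vel": joint speeds; "joint_torque": joint torques, N m; "eef_pos": TCP position; "tcp_rot": TCP orientation; "ft_force": force on the tool from outside, world axes, zero at the start; "torque": the same for the moment, N m; "gripper_width": finger opening in m; "grasp_force": force on a finger pad.
Only numpy, scipy, OpenCV 4.12 (cv2) and the standard library are available. Lean on these libraries where they do the work, as an engineer would, in place of code of your own. Each camera call takes 0.05 s, during which the arm holds its last target. There are 200 camera calls.

### The job

Take the orange flat driver out of its stand, seat its blade in the slotted brass screw of the grey meter and turn the screw clockwise until the red needle points within the green band. Put the driver back in its stand and let go of it; then, with the driver away, press the blue button fully and let it up, and after it press the green button fully and let it up. Turn the screw only with the seated driver, press nothing before the needle is in the band, and do not let the driver fall or push the beaker, tape roll or rubber bulb about.

Things in the scene. Friction and masses are not known exactly. Their poses are not given: they have to be found in the camera images.
- meter: grey instrument case fixed to the bench, 190 x 150 mm, top face 45 mm above the bench; white dial (120 mm across, face at 50 mm) on its far half, two buttons on its near half. Origin: centre of its underside; x from the buttons to the dial, y left, z up. The screw's upright axis is at x +30 mm, y 0; the green band is on the dial's rim, in the +x direction from it.
- screw_slot (a point): centre of the slot's flat floor in the brass screw (head 28 mm across, in mid-dial; top face 63 mm and floor 56 mm above the bench). The slot runs right across along this point's x, the way the red needle points; z up. Lower 3.5 mm of it 4.6 mm wide, above that flared to 10 mm at the top face. The needle, fixed to the screw, reaches 44 mm from the axis, 54 mm above the bench.
- screw (a joint): angle of the needle and slot (rad): 0 = needle at the middle of the green band, which reaches 0.15 rad either way; grows anticlockwise seen from above. It starts between 0.7 and 1.3. Stops at -0.6 and 1.7. The screw turns stiffly (0.05 N m), stays where it is left and does not rise or sink.
- driver: orange flat driver, 131 mm, 60 g, upright in the stand. Origin: middle of the blade's tip; z up to the handle. Blade 11 mm wide along x, 2.6 mm thick along y. Shoulder 24 mm across at 70 mm above the tip; handle 76 to 126 mm above it, 26 mm along x, 20 mm between its flats, facing +y and -y: grip these at about 105 mm, the blade then lies parallel to the pads. Half turn about z: same.
- stand_hole (a point): centre of the round hole (18 mm across, bevelled) in the top plate of the aluminium driver stand, at the plate's upper face, 75 mm above the bench. Plate 50 x 60 mm, 8 mm thick, open below. The driver hangs in the hole by its shoulder, blade tip 5 mm above the bench. The stand is fixed to the bench, left or right of the meter.
- blue_top (a point): centre of the top of the round blue push button (22 mm across, top 67 mm above the bench when up), on the meter's left near corner; z up. Press straight down.
- green_top (a point): centre of the top of the round green push button (22 mm across, top 67 mm above the bench when up), on the meter's right near corner, 68 mm from the blue one; z up. Press straight down.
- blue (a joint): travel of the blue button (m): 0 = up, 0.006 = fully down; a spring returns it, 5 N hold it fully down.
- green (a joint): travel of the green button (m): 0 = up, 0.006 = fully down; a spring returns it, 5 N hold it fully down.
- beaker: small glass beaker, 56 x 61 mm, 68 mm tall, standing on the bench on the side of the meter away from the stand; to be left alone. Origin at the centre of its underside.
- tape_roll: roll of brown tape lying flat on the bench beyond the meter, 96 mm across, 48 mm tall; to be left alone. Origin at the centre of its underside.
- bulb: red rubber pipette bulb lying on the bench beyond the meter, 37 x 68 x 37 mm; to be left alone. Origin at the centre of its underside.
Things that resemble listed ones, but are neither listed nor needed, are in the scene too. Of the things that look like the meter, the larger one is meant.

How it is judged:
By the outcome, as a careful person would: the job done as asked, in the order asked, and still so for the second after the job is handed in, with the robot touching nothing.
It also fails if it takes over 59 s, if anything falls off the work surface, if the arm or the gripper's body presses on something with over 40 N, if the wrist force passes 120 N, or if a joint passes its speed limit or range.

## Working session

There is one attempt and no reset: what is moved stays moved. The work goes in short steps, Python scripts to look and compute and a shell command to move; the robot and the scene stay as the last step left them, time stands still between calls to the robot, and variables do not carry over. Pictures are saved under pics/ and viewed, at most 10 in all, crops included, and the job is handed in when it is done.

```bash
mkdir -p pics; ls; python3 - <<'E'
from cell import *
import cv2,numpy as np
s=get_state();print(s['time'],s['eef_pos'],s['tcp_rot'],s['gripper_width'],grasp_offset)
for n in('scene','top'):
    c=capture(n);cv2.imwrite(f'pics/{n}0.png',c['img']);print(n,c['fx'],c['cx'],c['cy'],c['eye'],c['orientation'])
a=cv2.imread('pics/scene0.png');b=cv2.imread('pics/top0.png')
E
```

```text
pics
0.0 [0.24756956 0.62742946 0.22559734] [ 3.08461597e+00 -5.86720810e-01 -3.15628510e-04] 0.08718298751451875 0.0188
scene 491.4996009717295 245.0448193406294 197.16317272592534 [-0.32993726 -0.90724264  0.84485196] [-1.97800111  0.85464125 -0.46698127]
top 433.0991860599653 258.343946120319 191.68811791318296 [ 0.35157699 -0.03748284  1.37889074] [-2.14016778  2.11731184 -0.21716986]
```

View pics/scene0.png

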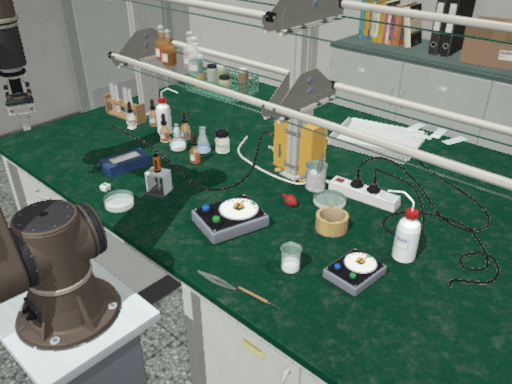

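View pics/top0.png

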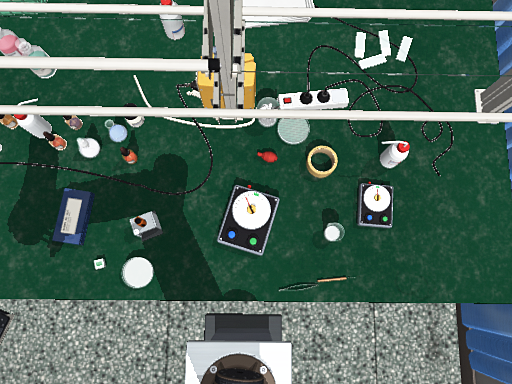

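The top view shows the candidate meters: the large one at (250,217) and a smaller lookalike at (376,203). I choose the large one. The stand with the orange driver is at (145,224), left of it. Other orange things are the brown bottles at (55,143) and (128,155) and the orange-handled tool at (335,281). The beaker is at (333,232), the tape at (321,162) and the bulb at (267,156).

```bash
cat > h.py <<'E'
import numpy as np,cv2
from cell import *
from scipy.spatial.transform import Rotation as R
def cam(n):
    c=capture(n);c['R']=R.from_rotvec(c['orientation']).as_matrix();c['eye']=np.array(c['eye']);return c
def ray(c,u,v):
    d=c['R']@np.array([(u-c['cx'])/c['fx'],(v-c['cy'])/c['fy'],1]);return c['eye'],d/np.linalg.norm(d)
def plane(c,u,v,z):
    e,d=ray(c,u,v);return e+d*(z-e[2])/d[2]
def proj(c,p):
    q=c['R'].T@(np.array(p)-c['eye']);return np.array([c['fx']*q[0]/q[2]+c['cx'],c['fy']*q[1]/q[2]+c['cy']])
def two(c1,p1,c2,p2):
    A=np.zeros((3,3));b=np.zeros(3)
    for c,p in((c1,p1),(c2,p2)):
        e,d=ray(c,*p);M=np.eye(3)-np.outer(d,d);A+=M;b+=M@e
    return np.linalg.solve(A,b)
def mask(c,roi,h,smin=110,vmin=60):
    x0,y0,x1,y1=roi;H=cv2.cvtColor(c['img'],cv2.COLOR_BGR2HSV)
    m=np.zeros(H.shape[:2],bool);H_=H[y0:y1,x0:x1].astype(int)
    hh=H_[...,0];k=((hh>=h[0])&(hh<=h[1])) if h[0]<=h[1] else ((hh>=h[0])|(hh<=h[1]))
    m[y0:y1,x0:x1]=k&(H_[...,1]>=smin)&(H_[...,2]>=vmin);return m
def cen(m):
    n,l,s,c=cv2.connectedComponentsWithStats(m.astype(np.uint8));i=1+np.argmax(s[1:,4]);return c[i],s[i],(l==i)
E
python3 - <<'E'
from h import *
t=cam('top');s=cam('scene')
for nm,c,rb,z in(('top',t,(215,180,285,255),.067),('scene',s,(188,190,272,242),.067)):
    for col,h in(('blue',(105,125)),('green',(45,80))):
        m=mask(c,rb,h,130,70)
        n,l,st,ce=cv2.connectedComponentsWithStats(m.astype(np.uint8))
        for i in range(1,n):
            if st[i,4]>8: print(nm,col,ce[i].round(1),st[i],plane(c,*ce[i],z).round(4))
# dial white
for nm,c,rb in(('top',t,(215,180,285,255)),('scene',s,(188,190,272,242))):
    H=cv2.cvtColor(c['img'],cv2.COLOR_BGR2HSV);m=np.zeros(H.shape[:2],bool);x0,y0,x1,y1=rb
    m[y0:y1,x0:x1]=((H[...,1]<40)&(H[...,2]>180))[y0:y1,x0:x1]
    ce,st,l=cen(m);p=np.argwhere(l)[:,::-1].astype(np.int32);e=cv2.fitEllipse(cv2.convexHull(p));print(nm,'dial',st,e,plane(c,*e[0],.05).round(4))
a=cv2.resize(t['img'][180:260,120:290],None,fx=4.6,fy=4.6,interpolation=cv2.INTER_CUBIC)
b=cv2.resize(s['img'][145:245,135:275],None,fx=2.2,fy=2.2,interpolation=cv2.INTER_CUBIC)
o=np.zeros((a.shape[0]+b.shape[0],a.shape[1],3),np.uint8);o[:a.shape[0]]=a;o[a.shape[0]:,:b.shape[1]]=b
d=cv2.resize(s['img'][145:200,135:185],None,fx=4,fy=4,interpolation=cv2.INTER_CUBIC);o[a.shape[0]:a.shape[0]+220,320:520]=d
cv2.imwrite('pics/c1.png',o);print(o.shape)
for r in [(113,.3),(113,.6),(113,.8)]: print(plane(t,250,*r))
E
```

```text
top blue [231.  234.2] [228 231   8   8  48] [0.4706 0.026  0.067 ]
top green [223.5 184.5] [215 180  18  13  82] [0.6237 0.0524 0.067 ]
top green [276.5 220.1] [251 180  34  75 841] [ 0.5152 -0.1116  0.067 ]
top green [218.2 202.8] [215 190  10  26 124] [0.5662 0.0673 0.067 ]
top green [216.7 222.2] [215 215   6  18  37] [0.5065 0.0702 0.067 ]
top green [252.7 240.9] [249 238   8   7  45] [ 0.4512 -0.0398  0.067 ]
top green [217.9 250.3] [215 247   8   8  27] [0.422  0.0645 0.067 ]
top green [226.9 252.9] [219 250  18   5  39] [0.4145 0.0371 0.067 ]
scene blue [205.4 207.8] [202 205   8   7  47] [0.4658 0.021  0.067 ]
scene green [194.8 218.1] [188 190  21  52 429] [0.4086 0.0032 0.067 ]
scene green [231.4 193.3] [219 190  30  10 150] [0.5764 0.0237 0.067 ]
scene green [264.  199.5] [246 190  26  29 300] [ 0.6171 -0.0746  0.067 ]
scene green [215.6 218.7] [212 216   8   7  45] [ 0.4466 -0.0424  0.067 ]
scene green [258.8 236. ] [239 226  33  16 293] [ 0.4682 -0.1886  0.067 ]
scene green [234.3 240. ] [232 239   5   3  11] [ 0.4104 -0.1528  0.067 ]
top dial [ 233  191   38   38 1043] ((251.12908935546875, 209.58441162109375), (37.444156646728516, 38.14128875732422), 73.0213851928711) [ 0.5491 -0.0338  0.05  ]
scene dial [219 198  39  22 591] ((238.00778198242188, 208.4949188232422), (21.633281707763672, 38.38360595703125), 88.62596130371094) [ 0.5469 -0.0332  0.05  ]
(588, 782, 3)
[ 0.76813698 -0.02833292  0.3       ]
[ 0.6523069  -0.03087717  0.6       ]
[ 0.57508685 -0.03257335  0.8       ]
```

View pics/c1.png

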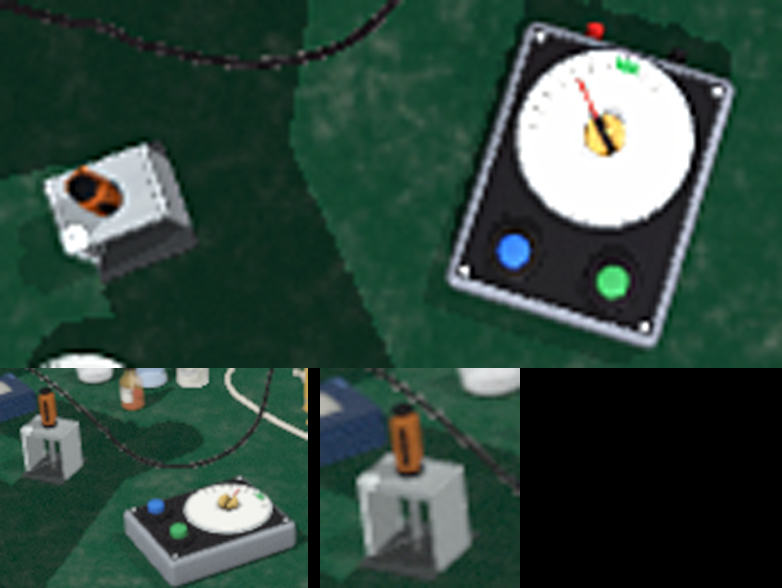

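The crop confirms the choice: slotted screw at crop (604,133), needle to (580,82), green band at (627,66), and the driver's black cap at (80,188) in the stand. Next come the driver's yaw, the hole and the needle angle.

```bash
python3 - <<'E'
from h import *
t=cam('top');s=cam('scene')
sc=np.array([.548,-.0335])
for nm,c,r in(('top',t,(236,192,256,212)),('scene',s,(220,198,258,220))):
    m=mask(c,r,(170,7),90,80);ce,st,l=cen(m)
    P=np.array([plane(c,u,v,.054)[:2] for v,u in np.argwhere(l)]);d=P-sc;far=d[np.argmax(np.hypot(*d.T))]
    mm=P.mean(0)-sc;print(nm,'needle',st,np.arctan2(mm[1],mm[0]).round(3),np.arctan2(far[1],far[0]).round(3),np.hypot(*far).round(4))
    g=mask(c,(245,188,265,200) if nm=='top' else (245,196,262,208),(50,75),150,170)
    if g.any():
        ce,st,l=cen(g);q=plane(c,*ce,.05)[:2]-sc;print('band',st,np.arctan2(q[1],q[0]).round(3),np.hypot(*q))
# driver: orange masks and plate
for nm,c,r in(('top',t,(128,208,165,242)),('scene',s,(145,150,175,200))):
    m=mask(c,r,(3,18),130,60);ce,st,l=cen(m);print(nm,'orange',ce,st)
a=cv2.resize(t['img'][206:246,126:166],None,fx=10,fy=10,interpolation=cv2.INTER_CUBIC)
b=cv2.resize(s['img'][150:200,140:180],None,fx=10,fy=10,interpolation=cv2.INTER_CUBIC)
o=np.zeros((500,800,3),np.uint8);o[:400,:400]=a;o[:,400:]=b;cv2.imwrite('pics/c2.png',o)
E
```

```text
top needle [246 198   4   8   8] 0.414 0.414 0.04
band [254 193   4   3   6] -0.258 0.0520644978438104Traceback (most recent call last):
  File "<stdin>", line 5, in <module>
  File "h.py", line 23, in cen
    n,l,s,c=cv2.connectedComponentsWithStats(m.astype(np.uint8));i=1+np.argmax(s[1:,4]);return c[i],s[i],(l==i)
                                                                     ~~~~~~~~~^^^^^^^^^
    return _wrapfunc(a, 'argmax', axis=axis, out=out, **kwds)
    return bound(*args, **kwds)
ValueError: attempt to get argmax of an empty sequence
```

```bash
python3 - <<'E'
from h import *
t=cam('top');s=cam('scene')
H=cv2.cvtColor(s['img'],cv2.COLOR_BGR2HSV)
for nm,c,r in(('top',t,(128,208,165,242)),('scene',s,(145,150,175,200))):
    m=mask(c,r,(3,18),130,60);ce,st,l=cen(m);print(nm,'orange',ce,st)
    for v in range(st[1],st[1]+st[3]): u=np.where(l[v])[0];print(v,u.min(),u.max(),end='; ')
a=cv2.resize(t['img'][206:246,126:166],None,fx=10,fy=10,interpolation=cv2.INTER_CUBIC)
b=cv2.resize(s['img'][150:200,140:180],None,fx=10,fy=10,interpolation=cv2.INTER_CUBIC)
o=np.zeros((500,800,3),np.uint8);o[:400,:400]=a;o[:,400:]=b;cv2.imwrite('pics/c2.png',o)
E
```

```text
top orange [140.95454545 221.38636364] [136 216  10  11  44]
216 137 138; 217 136 139; 218 136 141; 219 141 142; 220 141 144; 221 141 145; 222 140 145; 223 139 145; 224 137 145; 225 139 141; 226 141 142; scene orange [156.31914894 162.9787234 ] [152 156   9  15  94]
156 157 158; 157 153 159; 158 152 159; 159 153 159; 160 153 159; 161 153 159; 162 153 159; 163 153 159; 164 153 160; 165 153 160; 166 154 160; 167 154 159; 168 154 159; 169 154 159; 170 155 159;
```

View pics/c2.png

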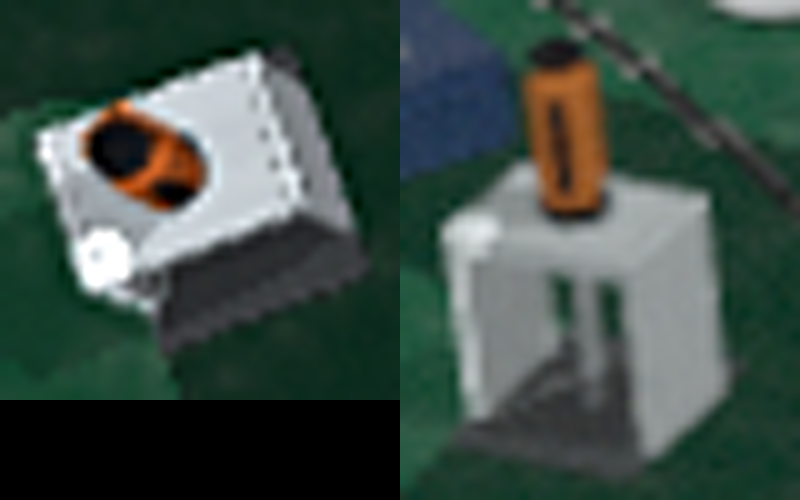

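The crop shows the cap at top-view pixel (137.3,220.5) and scene pixel (155,154.7). The black stripe on the flat faces the scene camera, slightly left of centre.

```bash
python3 - <<'E'
from h import *
t=cam('top');s=cam('scene')
p=two(t,(137.3,220.5),s,(155,154.7));print('cap',p, plane(t,137.3,220.5,.136),plane(s,155,154.7,.136))
m=(plane(t,137.3,220.5,.136)+plane(s,155,154.7,.136))/2
for z in(.136,.131,.106,.081,.075):print(z,proj(t,[m[0],m[1],z]),proj(s,[m[0],m[1],z]))
# plate corners in top
for q in((45,130),(260,55),(300,208),(85,290)):print(plane(t,q[0]/10+125.5,q[1]/10+205.5,.075).round(4))
# rail: plane through top camera and row-113 line, meet scene rays
for tr in(((10,113),(500,113)),((10,63),(500,63)),):
  n=np.cross(ray(t,*tr[0])[1],ray(t,*tr[1])[1])
  for q in((300,114),(400,144),(300,13),(400,12)):
    e,d=ray(s,*q);k=n@(t['eye']-e)/(n@d);print(tr[0],q,(e+k*d).round(3))
E
```

```text
cap [0.50003113 0.29283897 0.13684463] [0.50081659 0.29254213 0.136     ] [0.50039095 0.29486658 0.136     ]
0.136 [136.88941033 220.56918837] [155.27387192 154.7867077 ]
0.131 [137.34014247 220.78108256] [155.4355982 156.1722366]
0.106 [139.54167049 221.81604533] [156.23636423 163.03249766]
0.081 [141.65992586 222.81186071] [157.02425323 169.7824396 ]
0.075 [142.15643874 223.04527693] [157.21146494 171.38630527]
[0.514 0.331 0.075]
[0.5375 0.2677 0.075 ]
[0.4912 0.2531 0.075 ]
[0.4659 0.316  0.075 ]
(10, 113) (300, 114) [ 0.77  -0.077  0.296]
(10, 113) (400, 144) [ 0.774 -0.399  0.299]
(10, 113) (300, 13) [ 0.651 -0.152  0.607]
(10, 113) (400, 12) [ 0.641 -0.413  0.644]
(10, 63) (300, 114) [0.959 0.065 0.202]
(10, 63) (400, 144) [ 0.964 -0.312  0.206]
(10, 63) (300, 13) [ 0.766 -0.064  0.58 ]
(10, 63) (400, 12) [ 0.749 -0.358  0.621]
```

```bash
cat > go.py <<'E'
import sys,numpy as np
from h import *
# usage: go.py x y z [az of tool x]; prints remaining shift in tool axes, and roll
s=get_state();M=R.from_rotvec(s['tcp_rot']).as_matrix()
g=np.array([float(a) for a in sys.argv[1:4]]);print('t',round(s['time'],2),'pos',s['eef_pos'].round(4),'tilt',M[:,2].round(4))
az=np.arctan2(M[1,0],M[0,0]);print('shift mm',((M.T@(g-s['eef_pos']))*1000).round(1),'az',az.round(4),'w',round(s['gripper_width'],4),'F',s['ft_force'].round(1),'T',s['torque'].round(2),'grip',round(s['grasp_force'],1))
if len(sys.argv)>4: d=az-float(sys.argv[4]);print('roll',round(float((d+np.pi)%(2*np.pi)-np.pi),4))
E
python3 -m jog '[[[36,22,0],0],[[36,22,0],0],[[36,22,0],0],[[36,22,0],0],[[36,22,0],0],[[36,22,0],0],[[36,22,0],0],[[36,22,0],0],[[36,22,0],0],[[34,20,0],0],[[0,0,0],0.1875],[[0,0,0],0.1875]]' 0 40
python3 go.py .501 .293 .091 -.75
```

```text
time: 2.0
eef_pos: [0.5012, 0.293, 0.2266]
tcp_rot: [-2.918, 1.163, -0.0]
ft_force: [-1.0, 0.9, 0.8]
gripper_width: 0.0878
grasp_force: 0.0
t 2.0 pos [0.5012 0.293  0.2266] tilt [ 1.e-04  1.e-04 -1.e+00]
shift mm [-2.000e-01  1.000e-01  1.356e+02] az -0.7583 w 0.0878 F [-1.   0.9  0.8] T [ 0.05 -0.03 -0.01] grip 0.0
roll -0.0083
```

```bash
python3 -m jog '[[[0,0,30],0],[[0,0,30],0],[[0,0,30],0],[[0,0,30],0],[[0,0,15],0],[[0,0,0],0]]'
python3 -m jog '[[[0,0,0],0],[[0,0,0],0],[[0,0,0],0],[[0,0,0],0],[[0,0,0],0],[[0,0,0],0],[[0,0,0],0],[[0,0,0],0]]' 1 15
python3 go.py .501 .293 .091 -.75
```

```text
time: 2.75
eef_pos: [0.5005, 0.2933, 0.0909]
tcp_rot: [2.921, -1.151, -0.001]
ft_force: [0.3, 0.6, 0.9]
gripper_width: 0.0877
grasp_force: 0.0
time: 3.75
eef_pos: [0.5007, 0.2937, 0.0915]
tcp_rot: [2.923, -1.152, -0.0]
ft_force: [0.3, -0.4, -0.9]
gripper_width: 0.0265
grasp_force: 15.0
t 3.75 pos [0.5007 0.2937 0.0915] tilt [-0. -0. -1.]
shift mm [0.7 0.3 0.5] az -0.7508 w 0.0265 F [ 0.3 -0.4 -0.9] T [ 0.    0.04 -0.04] grip 15.0
roll -0.0008
```

```bash
python3 -m jog '[[[0,0,0],0],[[0,0,0],0],[[0,0,0],0.13],[[0,0,0],0.13],[[0,0,0],0]]' 0.5 3
python3 -m jog '[[[0,0,0],0],[[0,0,0],0],[[0,0,0],0],[[0,0,0],0],[[0,0,0],0]]' 1 3
python3 go.py .501 .293 .091 -.75
```

```text
time: 4.38
eef_pos: [0.5008, 0.2937, 0.0915]
tcp_rot: [2.749, -1.52, -0.0]
ft_force: [0.8, -0.1, -0.0]
gripper_width: 0.0441
grasp_force: 0.0
time: 5.0
eef_pos: [0.5008, 0.2937, 0.0916]
tcp_rot: [-2.749, 1.521, -0.0]
ft_force: [-0.2, 0.2, -0.5]
gripper_width: 0.0294
grasp_force: 3.0
t 5.0 pos [0.5008 0.2937 0.0916] tilt [ 1.e-04  1.e-04 -1.e+00]
shift mm [0.7 0.2 0.6] az -1.0107 w 0.0294 F [-0.2  0.2 -0.5] T [ 0.07 -0.02  0.05] grip 3.0
roll -0.2607
```

```bash
python3 -m jog '[[[0,0,0],0],[[0,0,0],-0.18],[[0,0,0],-0.18],[[0,0,0],-0.18],[[0,0,0],0]]' 0.5 3
python3 -m jog '[[[0,0,0],0],[[0,0,0],0],[[0,0,0],0],[[0,0,0],0],[[0,0,0],0]]' 1 3
python3 go.py .501 .293 .091 -.75
```

```text
time: 5.62
eef_pos: [0.5007, 0.2937, 0.0916]
tcp_rot: [3.055, -0.734, -0.0]
ft_force: [0.3, -0.5, -0.2]
gripper_width: 0.0442
grasp_force: 0.0
time: 6.25
eef_pos: [0.5007, 0.2937, 0.0916]
tcp_rot: [3.055, -0.733, -0.0]
ft_force: [0.5, -0.2, 0.7]
gripper_width: 0.0304
grasp_force: 3.0
t 6.25 pos [0.5007 0.2937 0.0916] tilt [-0. -0. -1.]
shift mm [0.5 0.5 0.6] az -0.4711 w 0.0304 F [ 0.5 -0.2  0.7] T [-0.05  0.04 -0.02] grip 3.0
roll 0.2789
```

The trial shows these are the 26 mm sides: narrowest at az -0.77 and wider both ways. So I turn the gripper 90° onto the 20 mm flats.

```bash
python3 -m jog '[[[0,0,0],0],[[0,0,0],0],[[0,0,0],-0.18],[[0,0,0],-0.18],[[0,0,0],-0.18],[[0,0,0],-0.18],[[0,0,0],-0.18],[[0,0,0],-0.18],[[0,0,0],-0.18],[[0,0,0],0]]' 0.3 3
python3 -m jog '[[[0,0,0],0],[[0,0,0],0],[[0,0,0],0],[[0,0,0],0],[[0,0,0],0],[[0,0,0],0]]' 1 10
python3 go.py .501 .293 .091 .8; python3 -c "
from cell import *;print(get_state()['joints'])"
```

```text
time: 7.5
eef_pos: [0.5008, 0.2937, 0.0916]
tcp_rot: [-2.901, -1.206, -0.0]
ft_force: [-0.5, -0.8, -0.2]
gripper_width: 0.0615
grasp_force: 0.0
time: 8.25
eef_pos: [0.5008, 0.2937, 0.0916]
tcp_rot: [2.9, 1.207, -0.0]
ft_force: [0.7, -0.4, -0.5]
gripper_width: 0.0199
grasp_force: 10.0
t 8.25 pos [0.5008 0.2937 0.0916] tilt [ 0. -0. -1.]
shift mm [-0.3  0.6  0.6] az 0.789 w 0.0199 F [ 0.7 -0.4 -0.5] T [-0.08 -0.12 -0.03] grip 10.0
roll -0.011
[ 8.67108903e-01  3.27453906e-01 -3.73047488e-01  1.45592998e-05
 -8.70303752e-01  1.49270426e+00]
```

```bash
python3 -m jog '[[[0,0,0],0],[[0,0,0],0],[[0,0,-10],0],[[0,0,-25],0],[[0,0,-25],0],[[0,0,-25],0],[[0,0,-25],0],[[0,0,0],0]]' 1 40
python3 go.py .548 -.0335 .2016 .414; python3 - <<'E'
from h import *
t=cam('top');s=cam('scene')
p=get_state()['eef_pos'];z=p[2]-.0866
a,b=proj(t,[*p[:2],z]).round().astype(int),proj(s,[*p[:2],z]).round().astype(int);print(a,b)
A=cv2.resize(t['img'][a[1]-25:a[1]+25,a[0]-20:a[0]+20],None,fx=10,fy=10,interpolation=cv2.INTER_CUBIC)
B=cv2.resize(s['img'][b[1]-40:b[1]+10,b[0]-20:b[0]+20],None,fx=10,fy=10,interpolation=cv2.INTER_CUBIC)
cv2.imwrite('pics/c3.png',np.hstack([A,B]))
E
```

```text
time: 9.25
eef_pos: [0.5017, 0.2945, 0.2044]
tcp_rot: [-2.898, -1.208, -0.007]
ft_force: [0.3, -0.9, -0.7]
gripper_width: 0.0201
grasp_force: 40.0
t 9.25 pos [0.5017 0.2945 0.2044] tilt [ 0.0034  0.0032 -1.    ]
shift mm [-200.3  263.9    2. ] az 0.7895 w 0.0201 F [ 0.3 -0.9 -0.7] T [-0.12 -0.01 -0.03] grip 40.0
roll 0.3755
[139 221] [156 161]
```

View pics/c3.png

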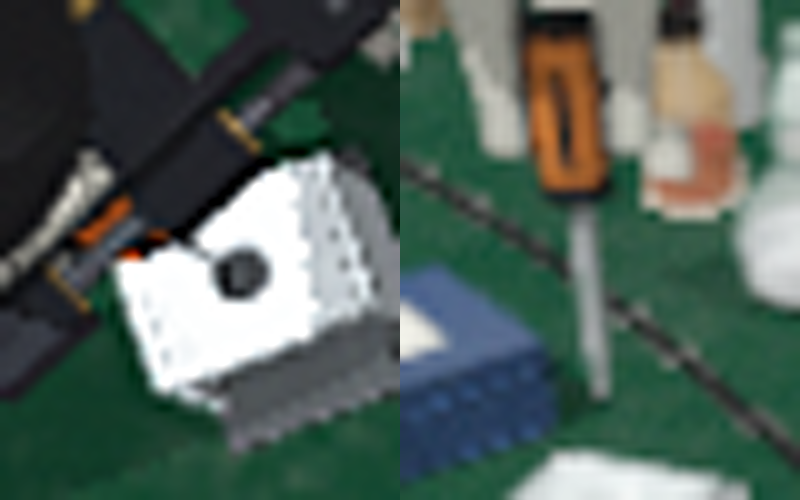

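Both views show the driver hanging straight. The tip is at scene (155.5,160) against (156,161) expected, so the in-hand pose is as assumed. Next I move above the screw.

```bash
python3 -m jog '[[[-20,26,0],0],[[-25,33,0],0],[[-25,33,0],0],[[-25,33,0],0],[[-25,33,0],0],[[-25,33,0],0],[[-25,33,0],0],[[-20,26,0],0],[[-10,14,0],0],[[0,0,0],0.188],[[0,0,0],0.188],[[0,0,0],0]]'
python3 go.py .548 -.0335 .2016 .414; python3 - <<'E'
from h import *
t=cam('top');s=cam('scene')
p=get_state()['eef_pos'];z=p[2]-.0866
b=proj(s,[*p[:2],z]);print(b,proj(s,[.548,-.0335,.063]),proj(t,[.548,-.0335,.063]))
o=cv2.resize(s['img'][165:225,205:265],None,fx=9,fy=9,interpolation=cv2.INTER_CUBIC);cv2.imwrite('pics/c4.png',o)
E
```

```text
time: 10.85
eef_pos: [0.547, -0.034, 0.201]
tcp_rot: [-3.074, -0.648, 0.002]
ft_force: [-0.4, -1.2, -0.3]
gripper_width: 0.0199
grasp_force: 40.0
t 10.85 pos [ 0.547 -0.034  0.201] tilt [-1.e-03 -1.e-04 -1.e+00]
shift mm [ 1.1 -0.1 -0.6] az 0.4156 w 0.0199 F [-0.4 -1.2 -0.3] T [-0.09  0.02  0.01] grip 40.0
roll 0.0016
[237.87483781 189.96961288] [238.27187278 204.71669625] [251.02939139 209.29992098]
```

View pics/c4.png

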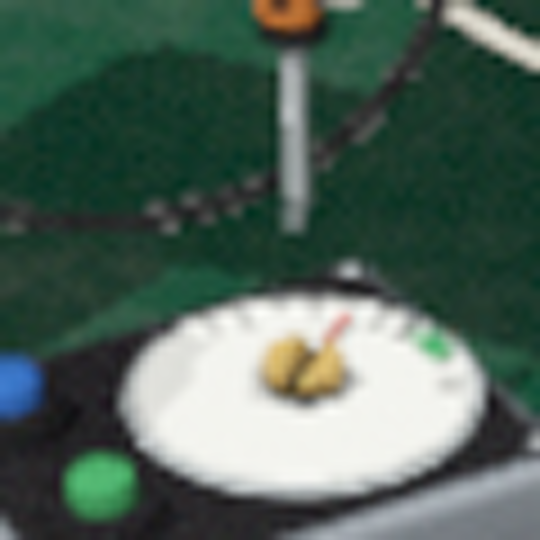

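The driver tip is at scene (237.1,189.8), and the screw head at (238.2,204.9) matches its prediction. The tip sits about 1–2 mm to image left, so I correct by about 1 mm and descend.

```bash
python3 -m jog '[[[1.6,0.8,10],0],[[0,0,20],0],[[0,0,15],0],[[0,0,3],0],[[0,0,2],0],[[0,0,0],0]]'
python3 -m jog '[[[0,0,2],0],[[0,0,2],0],[[0,0,2],0],[[0,0,0],0]]'
python3 go.py .548 -.0335 .1426 .414
```

```text
time: 11.7
eef_pos: [0.5494, -0.0343, 0.152]
tcp_rot: [3.074, 0.646, 0.001]
ft_force: [0.2, 0.0, -0.1]
gripper_width: 0.0199
grasp_force: 40.0
time: 12.2
eef_pos: [0.5489, -0.0342, 0.1453]
tcp_rot: [-3.074, -0.646, 0.0]
ft_force: [0.5, 0.9, -1.4]
gripper_width: 0.0198
grasp_force: 40.0
t 12.2 pos [ 0.5489 -0.0342  0.1453] tilt [-2.e-04  2.e-04 -1.e+00]
shift mm [-0.6 -1.   2.7] az 0.4142 w 0.0198 F [ 0.5  0.9 -1.4] T [ 0.36  0.09 -0.04] grip 40.0
roll 0.0002
```

```bash
python3 -m jog '[[[0,0,1],0],[[0,0,1],0],[[0,0,0.5],0],[[0,0,0],0]]'
python3 go.py .548 -.0335 .1426 .414;python3 -m jog '[[[0,0,1],0],[[0,0,0],0]]'
python3 go.py .548 -.0335 .1426 .414
```

```text
time: 12.7
eef_pos: [0.549, -0.0342, 0.143]
tcp_rot: [-3.074, -0.646, 0.0]
ft_force: [-1.5, 2.0, -0.1]
gripper_width: 0.0199
grasp_force: 40.0
t 12.7 pos [ 0.549  -0.0342  0.143 ] tilt [-1.e-04  2.e-04 -1.e+00]
shift mm [-0.6 -1.   0.4] az 0.4141 w 0.0199 F [-1.5  2.  -0.1] T [1.   0.44 0.03] grip 40.0
roll 0.0001
time: 12.95
eef_pos: [0.5491, -0.0342, 0.1424]
tcp_rot: [-3.074, -0.646, -0.001]
ft_force: [-2.3, 3.7, 3.9]
gripper_width: 0.0198
grasp_force: 40.0
t 12.95 pos [ 0.5491 -0.0342  0.1424] tilt [ 3.e-04  1.e-04 -1.e+00]
shift mm [-0.7 -1.1 -0.2] az 0.4144 w 0.0198 F [-2.3  3.7  3.9] T [ 1.38  1.06 -0.02] grip 40.0
roll 0.0004
```

```bash
python3 -m jog '[[[0,-1,0],0],[[0,0,0],0]]'
python3 -m jog '[[[0,0,0],0.1],[[0,0,0],0.1],[[0,0,0],0.1],[[0,0,0],0]]'
python3 go.py .548 -.0335 .1426 .414
python3 -m jog '[[[0,0,0],0.1],[[0,0,0],0.1],[[0,0,0],0.1],[[0,0,0],0.1],[[0,0,0],0]]'
python3 go.py .548 -.0335 .1426 -.292
cat > needle.py <<'E'
from h import *
sc=np.array([.548,-.0335])
for nm,r in(('top',(236,190,266,228)),('scene',(218,197,258,222))):
    c=cam(nm);m=mask(c,r,(165,7),60,80)
    P=np.array([plane(c,u,v,.054)[:2] for v,u in np.argwhere(m)])
    if len(P):
        d=P-sc;rr=np.hypot(*d.T);d=d[(rr>.015)&(rr<.048)]
        a=np.arctan2(d[:,1],d[:,0])+.292
        print(nm,len(d),a.round(2))
    cv2.imwrite(f'pics/n_{nm}.png',cv2.resize(c['img'][r[1]-10:r[3]+10,r[0]-10:r[2]+10],None,fx=8,fy=8,interpolation=cv2.INTER_CUBIC))
E
python3 needle.py
```

```text
time: 13.2
eef_pos: [0.549, -0.0338, 0.1424]
tcp_rot: [3.073, 0.646, 0.001]
ft_force: [0.0, -1.3, 4.6]
gripper_width: 0.0201
grasp_force: 40.0
time: 13.7
eef_pos: [0.549, -0.0331, 0.1424]
tcp_rot: [-3.136, -0.177, -0.001]
ft_force: [-1.5, 2.3, 5.0]
gripper_width: 0.0198
grasp_force: 40.0
t 13.7 pos [ 0.549  -0.0331  0.1424] tilt [ 9.e-04  5.e-04 -1.e+00]
shift mm [-1.   0.3 -0.2] az 0.113 w 0.0198 F [-1.5  2.3  5. ] T [1.08 0.65 0.06] grip 40.0
roll -0.301
time: 14.32
eef_pos: [0.549, -0.033, 0.1424]
tcp_rot: [-3.109, 0.449, -0.001]
ft_force: [-2.1, 2.3, 5.4]
gripper_width: 0.0203
grasp_force: 40.0
t 14.32 pos [ 0.549  -0.033   0.1424] tilt [ 1.e-03  6.e-04 -1.e+00]
shift mm [-0.8  0.8 -0.2] az -0.2869 w 0.0203 F [-2.1  2.3  5.4] T [1.42 0.63 0.09] grip 40.0
roll 0.0051
scene 2 [0.41 0.43]
```

View pics/n_scene.png

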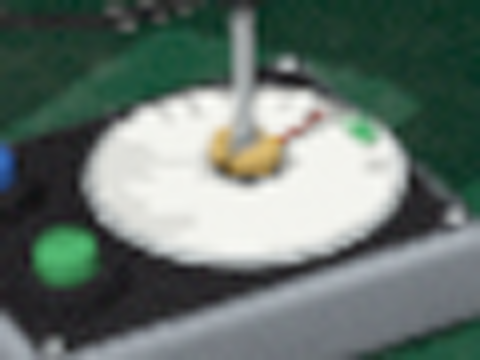

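The blade is seated and the needle tip is at scene (247.5,201.1), still short of the green band at (253,203). I turn further.

```bash
cat > ang.py <<'E'
import sys
from h import *
c=cam('scene');sc=np.array([.548,-.0335])
b,g,r=[c['img'][...,i].astype(int) for i in range(3)]
P=[]
for a in np.arange(-.6,1.3,.05):   # redness along the expected needle
    q=[proj(c,[sc[0]+k*np.cos(a-.292),sc[1]+k*np.sin(a-.292),.054]) for k in np.linspace(.024,.042,12)]
    v=[cv2.getRectSubPix((r-(g+b)/2).astype(np.float32),(1,1),tuple(map(float,x)))[0,0] for x in q];P.append((round(float(a),2),int(np.mean(v))))
print(sorted(P,key=lambda x:-x[1])[:6])
E
python3 ang.py
python3 -m jog '[[[0,0,0],0.1],[[0,0,0],0.1],[[0,0,0],0.1],[[0,0,0],0]]'
python3 go.py .548 -.0335 .1426 -.292
python3 ang.py
```

```text
[(0.4, 31), (0.45, 28), (0.35, 24), (0.5, 20), (0.3, 13), (0.55, 13)]
time: 14.98
eef_pos: [0.5491, -0.0329, 0.1424]
tcp_rot: [-3.006, 0.908, -0.001]
ft_force: [-1.9, 2.3, 5.7]
gripper_width: 0.02
grasp_force: 40.0
t 14.97 pos [ 0.5491 -0.0329  0.1424] tilt [ 1.e-03  7.e-04 -1.e+00]
shift mm [-0.6  1.  -0.2] az -0.5869 w 0.02 F [-1.9  2.3  5.7] T [1.57 0.69 0.04] grip 40.0
roll -0.2949
[(0.15, 53), (0.1, 49), (0.2, 47), (0.25, 37), (0.05, 35), (0.3, 26)]
```

```bash
python3 -m jog '[[[0,0,0],0.07],[[0,0,0],0.07],[[0,0,0],0]]'
python3 ang.py
python3 - <<'E'
from h import *
c=cam('scene');cv2.imwrite('pics/c5.png',cv2.resize(c['img'][185:232,200:270],None,fx=10,fy=10,interpolation=cv2.INTER_CUBIC))
E
```

```text
time: 15.4
eef_pos: [0.5491, -0.0329, 0.1424]
tcp_rot: [-2.936, 1.116, -0.001]
ft_force: [-1.2, 4.4, 5.0]
gripper_width: 0.0198
grasp_force: 40.0
[(0.0, 47), (-0.05, 44), (0.05, 41), (0.1, 32), (-0.1, 30), (0.15, 24)]
```

View pics/c5.png

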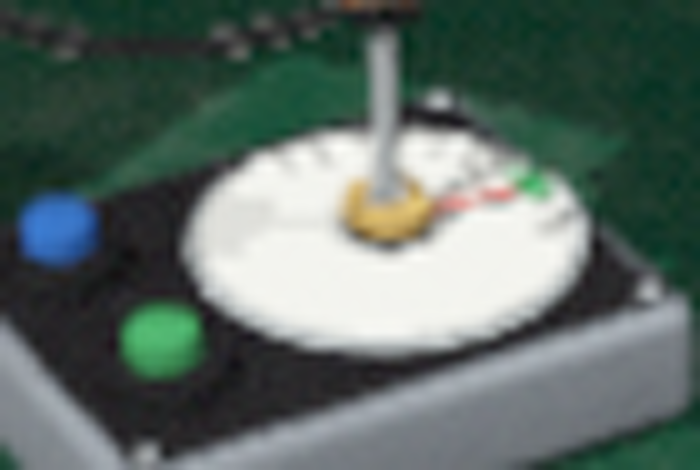

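The needle tip (crop (515,190)) lies at the middle of the green band (535,183). I ease the blade off, lift, and return to the stand.

```bash
python3 -m jog '[[[0,0,0],-0.08],[[0,0,-3],0],[[0,0,-5],0],[[0,0,-10],0],[[0,0,-20],0],[[0,0,-24],0],[[0,0,0],0]]'
python3 ang.py; python3 go.py .5010 .2940 .205 -.292
```

```text
time: 16.38
eef_pos: [0.5498, -0.0336, 0.2066]
tcp_rot: [-2.978, 0.997, -0.006]
ft_force: [-0.1, -0.1, -0.4]
gripper_width: 0.0198
grasp_force: 40.0
[(0.0, 47), (-0.05, 44), (0.05, 40), (-0.1, 30), (0.1, 29), (1.05, 26)]
t 16.43 pos [ 0.549  -0.0335  0.2052] tilt [ 1.8e-03  4.0e-04 -1.0e+00]
shift mm [-2.356e+02 -2.326e+02  2.000e-01] az -0.6465 w 0.0197 F [ 0.3  0.1 -1. ] T [ 0.02  0.07 -0.04] grip 40.0
roll -0.3545
```

```bash
python3 -m jog '[[[-15,-15,0],0],[[-30,-30,0],0],[[-30,-30,0],0],[[-30,-30,0],0],[[-30,-30,0],0],[[-30,-30,0],0],[[-30,-30,0],0],[[-25,-25,0],0],[[-15.6,-12.6,0],0],[[0,0,0],0],[[0,0,0],0]]'
python3 go.py .5010 .2940 .0916 -.292; python3 - <<'E'
from h import *
s=cam('scene');t=cam('top')
p=get_state()['eef_pos'];print(proj(s,[*p[:2],p[2]-.0866]),proj(t,[.5008,.2937,.075]),proj(s,[.5008,.2937,.075]))
A=cv2.resize(t['img'][200:250,120:160],None,fx=10,fy=10,interpolation=cv2.INTER_CUBIC)
B=cv2.resize(s['img'][130:180,137:177],None,fx=10,fy=10,interpolation=cv2.INTER_CUBIC)
cv2.imwrite('pics/c6.png',np.hstack([A,B]))
E
```

```text
time: 17.8
eef_pos: [0.5003, 0.2933, 0.2038]
tcp_rot: [2.978, -0.997, -0.001]
ft_force: [-0.4, 0.1, -0.1]
gripper_width: 0.0198
grasp_force: 40.0
t 17.8 pos [0.5003 0.2933 0.2038] tilt [-6.e-04 -7.e-04 -1.e+00]
shift mm [ 1.000e-01 -1.100e+00  1.122e+02] az -0.6462 w 0.0198 F [-0.4  0.1 -0.1] T [-0.01 -0.   -0.03] grip 40.0
roll -0.3542
[155.97432855 159.96446068] [142.16177861 222.98040345] [157.25977508 171.36587842]
```

View pics/c6.png

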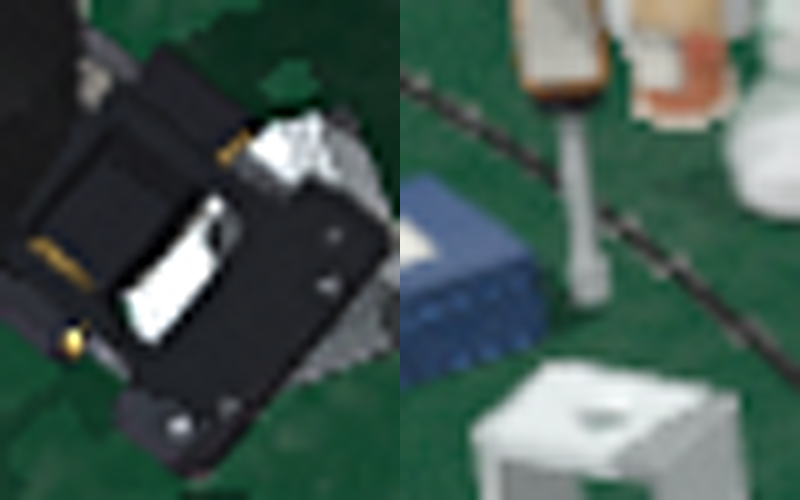

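The tip is at scene (155.5,159.5) and the hole at (156.8,171). Both are off their predictions by the same half pixel, so they are aligned and I lower.

```bash
python3 -m jog '[[[0,-0.5,10],0],[[0,0,12],0],[[0,0,12],0],[[0,0,12],0],[[0,0,12],0],[[0,0,12],0],[[0,0,0],0]]'
python3 go.py .5010 .2940 .0916 -.292
python3 -m jog '[[[0,0,12],0],[[0,0,12],0],[[0,0,10],0],[[0,0,3],0],[[0,0,0],0]]'
python3 go.py .5010 .2940 .0916 -.292
```

```text
time: 18.77
eef_pos: [0.5003, 0.2941, 0.1328]
tcp_rot: [2.977, -0.996, -0.001]
ft_force: [0.1, -0.0, -0.5]
gripper_width: 0.0203
grasp_force: 40.0
t 18.77 pos [0.5003 0.2941 0.1328] tilt [-0.0015 -0.0015 -1.    ]
shift mm [ 0.7 -0.5 41.2] az -0.6459 w 0.0203 F [ 0.1 -0.  -0.5] T [-0.01  0.02  0.01] grip 40.0
roll -0.3539
time: 19.4
eef_pos: [0.5008, 0.2945, 0.0969]
tcp_rot: [2.979, -0.997, -0.0]
ft_force: [-0.1, 0.6, -1.1]
gripper_width: 0.0196
grasp_force: 40.0
t 19.4 pos [0.5008 0.2945 0.0969] tilt [-1.e-04 -3.e-04 -1.e+00]
shift mm [0.5 0.3 5.3] az -0.6458 w 0.0196 F [-0.1  0.6 -1.1] T [-0.02 -0.01  0.04] grip 40.0
roll -0.3538
```

```bash
python3 -m jog '[[[0,0,2.5],0],[[0,0,1],0],[[0,0,1],0],[[0,0,0],0]]'
python3 go.py .5010 .2940 .0916 -.292
python3 -m jog '[[[0,0,0.7],0],[[0,0,0],0]]'
python3 go.py .5010 .2940 .0916 -.292
```

```text
time: 19.9
eef_pos: [0.5008, 0.2945, 0.0926]
tcp_rot: [2.979, -0.997, -0.0]
ft_force: [0.2, 0.7, -0.5]
gripper_width: 0.0198
grasp_force: 40.0
t 19.9 pos [0.5008 0.2945 0.0926] tilt [-0. -0. -1.]
shift mm [0.5 0.3 1. ] az -0.6458 w 0.0198 F [ 0.2  0.7 -0.5] T [-0.03  0.02  0.04] grip 40.0
roll -0.3538
time: 20.15
eef_pos: [0.5008, 0.2945, 0.0918]
tcp_rot: [2.979, -0.997, -0.0]
ft_force: [0.7, -0.1, -1.0]
gripper_width: 0.0199
grasp_force: 40.0
t 20.15 pos [0.5008 0.2945 0.0918] tilt [-0. -0. -1.]
shift mm [0.5 0.3 0.2] az -0.6458 w 0.0199 F [ 0.7 -0.1 -1. ] T [0.   0.01 0.1 ] grip 40.0
roll -0.3538
```

```bash
python3 -m jog '[[[0,0,0.5],0],[[0,0,0],0]]'
python3 -m jog '[[[0,0,0],0],[[0,0,0],0],[[0,0,0],0],[[0,0,-10],0],[[0,0,-30],0],[[0,0,-40],0],[[0,0,-40],0],[[0,0,-15],0],[[0,0,0],0]]' 0
python3 go.py .469 .025 .2266 -.292; python3 - <<'E'
from h import *
s=cam('scene')
print(cen(mask(s,(145,145,175,200),(3,18),130,60))[:2])
E
python3 ang.py
```

```text
time: 20.4
eef_pos: [0.5008, 0.2945, 0.0916]
tcp_rot: [-2.979, 0.997, -0.0]
ft_force: [-1.4, 0.1, 1.5]
gripper_width: 0.0197
grasp_force: 40.0
time: 21.52
eef_pos: [0.501, 0.2949, 0.2276]
tcp_rot: [-2.977, 0.996, -0.001]
ft_force: [0.0, -0.0, -0.8]
gripper_width: 0.0876
grasp_force: 0.0
t 21.52 pos [0.501  0.2949 0.2276] tilt [ 0.0016  0.002  -1.    ]
shift mm [136.9 234.8   0.4] az -0.6458 w 0.0876 F [ 0.  -0.  -0.8] T [-0.01  0.02 -0.01] grip 0.0
roll -0.3538
(array([155.86956522, 162.66956522]), array([151, 156,  10,  15, 115], dtype=int32))
[(0.0, 47), (-0.05, 44), (0.05, 40), (-0.1, 30), (0.1, 29), (1.0, 26)]
```

The orange handle is back at scene (155.9,162.7), against (156.3,163.0) before, so it hangs in the stand. Next are the buttons.

```bash
python3 -m jog '[[[10,16,0],0],[[17,29,0],0],[[17,29,0],0],[[17,29,0],0],[[17,29,0],0],[[17,29,0],0],[[17,29,0],0],[[17,29,0],0],[[8,16,0],0],[[0,0,0],0],[[0,0,0],0]]' 1 20
python3 go.py .469 .025 .075 -.292
```

```text
time: 23.0
eef_pos: [0.4688, 0.0247, 0.2261]
tcp_rot: [2.979, -0.997, -0.0]
ft_force: [0.2, 0.1, 0.6]
gripper_width: 0.0003
grasp_force: 0.0
t 23.0 pos [0.4688 0.0247 0.2261] tilt [-3.e-04 -1.e-04 -1.e+00]
shift mm [ -0.   -0.4 151.1] az -0.6459 w 0.0003 F [0.2 0.1 0.6] T [ 0.03 -0.01 -0.05] grip 0.0
roll -0.3539
```

```bash
python3 -m jog '[[[0,0,30],0],[[0,0,40],0],[[0,0,40],0],[[0,0,30],0],[[0,0,11],0],[[0,0,0],0]]'
python3 -m jog '[[[0,0,4],0],[[0,0,4],0],[[0,0,3],0],[[0,0,1],0],[[0,0,0],0]]'
python3 go.py .469 .025 .060 -.292
```

```text
time: 23.75
eef_pos: [0.4688, 0.0248, 0.0752]
tcp_rot: [2.979, -0.995, -0.001]
ft_force: [0.0, -0.2, 0.7]
gripper_width: 0.0003
grasp_force: 0.0
time: 24.38
eef_pos: [0.4693, 0.0247, 0.0637]
tcp_rot: [-2.979, 0.996, -0.001]
ft_force: [0.3, 1.6, 4.0]
gripper_width: 0.0003
grasp_force: 1.7
t 24.38 pos [0.4693 0.0247 0.0637] tilt [ 1.e-03  4.e-04 -1.e+00]
shift mm [-0.4 -0.1  3.7] az -0.6456 w 0.0003 F [0.3 1.6 4. ] T [ 0.64 -0.16  0.01] grip 1.7
roll -0.3536
```

```bash
python3 -m jog '[[[0,0,2],0],[[0,0,1.5],0],[[0,0,0],0],[[0,0,0],0]]'
python3 go.py .469 .025 .060 -.292
python3 -m jog '[[[0,0,1],0],[[0,0,0],0],[[0,0,0],0]]'
python3 go.py .469 .025 .060 -.292
```

```text
time: 24.88
eef_pos: [0.4694, 0.0246, 0.061]
tcp_rot: [-2.979, 0.996, -0.002]
ft_force: [-4.3, 3.3, 17.7]
gripper_width: 0.0004
grasp_force: 8.8
t 24.88 pos [0.4694 0.0246 0.061 ] tilt [ 1.4e-03  3.0e-04 -1.0e+00]
shift mm [-0.5 -0.1  1. ] az -0.6452 w 0.0004 F [-4.3  3.3 17.7] T [0.9  1.62 0.04] grip 8.8
roll -0.3532
time: 25.25
eef_pos: [0.4695, 0.0246, 0.0608]
tcp_rot: [-2.979, 0.995, -0.003]
ft_force: [-7.8, 2.6, 28.0]
gripper_width: 0.0004
grasp_force: 14.0
t 25.25 pos [0.4695 0.0246 0.0608] tilt [ 1.8e-03  2.0e-04 -1.0e+00]
shift mm [-0.6 -0.   0.8] az -0.6448 w 0.0004 F [-7.8  2.6 28. ] T [ 1.07  3.02 -0.03] grip 14.0
roll -0.3528
```

Blue is bottomed, at 61 mm with a hard stop. I release it and go to green.

```bash
python3 -m jog '[[[0,0,-5],0],[[0,0,-12],0],[[0,0,-15],0],[[0,0,0],0],[[0,0,0],0]]'
python3 go.py .4498 -.0397 .075 -.292
```

```text
time: 25.88
eef_pos: [0.4682, 0.0242, 0.0904]
tcp_rot: [2.979, -0.997, -0.001]
ft_force: [-0.6, 0.7, -0.1]
gripper_width: 0.0005
grasp_force: 0.0
t 25.88 pos [0.4682 0.0242 0.0904] tilt [-9.e-04 -2.e-04 -1.e+00]
shift mm [23.8 62.  15.4] az -0.6462 w 0.0005 F [-0.6  0.7 -0.1] T [-0.    0.02  0.01] grip 0.0
roll -0.3542
```

```bash
python3 -m jog '[[[4.8,12.4,0],0],[[7,19,0],0],[[7,19,0],0],[[5,11.6,0],0],[[0,0,0],0]]'
python3 -m jog '[[[0,0,15],0],[[0,0,0],0],[[0,0,4],0],[[0,0,4],0],[[0,0,4],0],[[0,0,3],0],[[0,0,1],0],[[0,0,0],0]]'
python3 go.py .4498 -.0397 .060 -.292
```

```text
time: 26.5
eef_pos: [0.45, -0.0406, 0.0908]
tcp_rot: [2.978, -1.0, -0.0]
ft_force: [0.1, 0.8, 0.5]
gripper_width: 0.0001
grasp_force: 0.0
time: 27.5
eef_pos: [0.4508, -0.0393, 0.061]
tcp_rot: [-2.979, 0.996, -0.001]
ft_force: [-5.6, 3.3, 18.4]
gripper_width: 0.0009
grasp_force: 9.1
t 27.5 pos [ 0.4508 -0.0393  0.061 ] tilt [ 8.e-04 -1.e-04 -1.e+00]
shift mm [-0.6  0.9  1. ] az -0.6452 w 0.0009 F [-5.6  3.3 18.4] T [ 0.99  2.22 -0.02] grip 9.1
roll -0.3532
```

```bash
python3 -m jog '[[[0,0,0.8],0],[[0,0,0],0],[[0,0,0],0]]'
python3 -m jog '[[[0,0,-5],0],[[0,0,-15],0],[[0,0,-30],0],[[0,0,-40],0],[[0,0,-40],0],[[-30,-20,-20],0],[[-40,-30,0],0],[[-40,-30,0],0],[[0,0,0],0],[[0,0,0],0]]'
python3 ang.py; python3 - <<'E'
from h import *
s=cam('scene');cv2.imwrite('pics/c7.png',cv2.resize(s['img'][140:290,95:345],None,fx=3.2,fy=3.2,interpolation=cv2.INTER_CUBIC))
E
```

```text
time: 27.88
eef_pos: [0.4509, -0.0393, 0.0608]
tcp_rot: [-2.979, 0.995, -0.002]
ft_force: [-8.8, 3.7, 26.7]
gripper_width: 0.0004
grasp_force: 13.5
time: 29.12
eef_pos: [0.4106, 0.0907, 0.2089]
tcp_rot: [2.98, -0.995, -0.0]
ft_force: [-0.1, -0.4, 0.6]
gripper_width: 0.0005
grasp_force: 0.0
[(0.0, 36), (-0.05, 34), (0.05, 31), (-0.1, 24), (0.1, 24), (1.0, 23)]
```

View pics/c7.png

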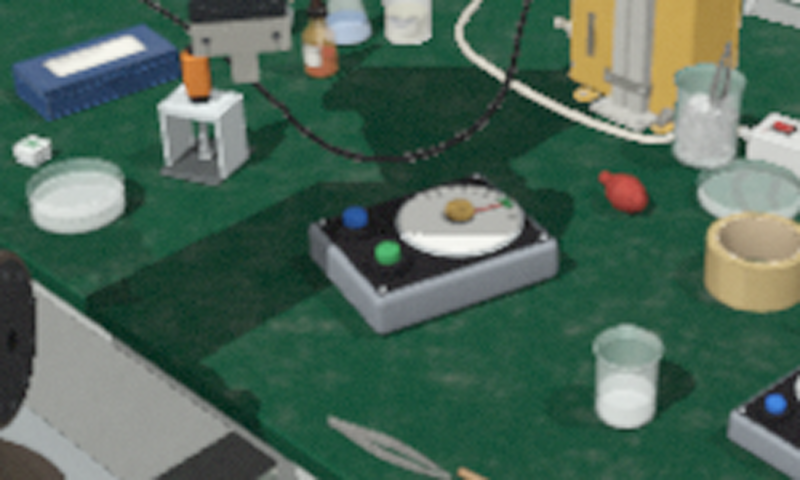

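The driver hangs in its stand at crop (200,90), the needle points into the green band at (505,203), both buttons are up at (355,217) and (387,252), and the other things are untouched.

```bash
python3 -c "
from cell import *;print(sign_off())"
```

```text
the job is handed in; nothing more can be done
None
```

The job is handed in: the needle points to the middle of the green band, the driver is back in its stand, and the blue then the green button were pressed fully and let up, at 29 s of the 59 s allowed.

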